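# Clear the loose flask caps off the work plate

## Robot

A 6-joint arm with a two-finger parallel gripper is mounted at the origin on the work surface. World frame = base frame: x ahead of the robot, y to its left, z up, the work surface at z = 0. Lengths are in mm, angles in rad, forces in N, time in s.
With the tool pointing down it reaches from about 350 to 850 mm from the base axis. Payload 8.1 kg.
Tool frame: the origin (TCP) lies between the finger pads; the fingertips stand 8 mm ahead of it and the grasp point (between the pads) lies 11 mm behind it (arm.tip_reach is the distance from the TCP to the fingertips, in mm); z points along the fingers, y is the direction in which the jaws open and shut (so a half turn about z gives the same grasp; the last joint's range is limited). The gripper opens to 93 mm and grips with 3 to 60 N. Pads are 15 mm wide; open, the fingers measure 128 mm over their backs; the gripper's body (75 mm by 188 mm) begins 65 mm behind the grasp point.
Start: joints at [-0.085, 0.13, 1.488, -0, 1.523, -0.085], TCP at [600.004, 0.022, 226.635] pointing down, gripper open.
Joint ranges: [-2.96, 2.96], [-0.89, 2.26], [0.02, 2.5], [-1.34, 4.48], [0, 2.73], [-2.66, 2.66]. Speed limits (rad/s): [2.39, 2.39, 2.79, 3.14, 3.14, 3.14].

## Interface

Orientations are given as a unit quaternion [x, y, z, w].
In Python, from bench import arm, claw, vision, workorder, telemetry gives the robot as it stands. The module is installed in compiled form; this text tells all that it offers. Calls block until the motion is done:
- arm.movep(position, orientation): joint-space move of the TCP to a pose.
- arm.move_straight(position, ori=None, max_speed=150, stop_force=None): straight line of the TCP; ori=None keeps the orientation; max_speed is the mean speed in mm/s. With stop_force (N) it stops when the force on the tool has changed by that much, and returns True; else False.
- arm.move_joints(angles): joint-space move.
- claw.release() and claw.grasp(): open the fingers fully, or close them until they stop; the grip force is fixed at half the most.
- arm.hold(seconds).
- arm.solve_ik(position, orientation): joint angles nearest the present ones, or None.
- vision.capture(name): name is "scene" or "side" or "wrist"; returns the picture (384x512x3 uint8, red, green, blue); there is no depth.
- vision.camera_model(name): a dict with "fx", "fy", "cx", "cy" (pixels), "R" (3x3) and "t" (3): a world point X has camera coordinates R X + t; the wrist camera has in their place "T_tool_cam" (4x4, takes a point from camera to tool coordinates, whose origin is the TCP and whose axes are the flange's). Camera axes: x right, y down, z forward; pixel columns grow to the right and rows downward; lengths in mm; the calibration is good to about 2 mm. A picture is of the moment at which its call begins: read the wrist's pose just before it. camera_model takes no time and is no camera call.
A pose or a line that the arm cannot do raises arm.MotionError and nothing moves.
- workorder.hand_in(): hands the job in, once; it reports no verdict.
Readings, each from a call of its own:
- telemetry.current_time(): time.
- telemetry.current_joint_positions(): joint angles.
- telemetry.current_joint_velocities(): joint speeds.
- telemetry.current_joint_torque(): joint torques, N m.
- telemetry.current_tcp_pos(): TCP position.
- telemetry.current_orientation(): TCP orientation.
- telemetry.current_contact_force(): force on the tool from outside, world axes, zero at the start.
- telemetry.current_moment(): the same for the moment, N m.
- telemetry.current_grip_width(): finger opening in mm.
Only numpy, scipy, OpenCV 4.12 (cv2) and the standard library are available. Lean on these libraries where they do the work, as an engineer would, in place of code of your own. Each camera call takes 0.05 s, during which the arm holds its last target. There are 200 camera calls.

## Task

Three used screw caps lie loose on the raised black work plate. With the fingers closed, push all three off the plate's edge into the empty steel discard tray beside it, sliding them along the plate and never pinching or lifting them. Leave the two vials standing among the caps, and everything else on the bench, where they are.

Things in the scene. Friction and masses are not known exactly. Their poses are not given: they have to be found in the camera images.
- plate: Raised black work plate, fixed, 260 (its x) by 240 (its y) by 40 mm high, without rims; an aluminium scale strip is inlaid along its +x edge. Origin: centre of its underside, on the bench (height 0); its top is at height 40 mm. z up. It may stand slightly turned on the bench.
- tray: Discard tray: empty open steel tray, fixed, 260 (its x) by 100 (its y) by 30 mm high outside, walls and floor 4 mm. It stands on the bench with one long side flush against the plate's +y or -y edge (which one changes), turned as the plate is; its rim is 10 mm below the plate's top. Origin: centre of its underside, z up.
- rack: White tube rack, fixed, same outline as the tray (260 by 100 mm, block 30 mm high), with two rows of five tubes with orange lids, tops 68 mm above the bench. It stands against the plate's edge opposite the tray. Origin: centre of its underside.
- cap_a: Loose ribbed orange screw cap of a culture flask: disc of 30 mm diameter, 18 mm high, 12 to 23 g, lying flat on the plate, free to slide. Origin: centre of its underside. The caps and the two vials start in five lanes about 48 mm apart along the plate's x (one thing in each lane, order changes), so each cap has a clear way along the plate's y to the tray.
- cap_a_center (a point): The middle of cap_a, 9 mm above its underside.
- cap_b: Loose ribbed orange screw cap of a culture flask: disc of 30 mm diameter, 18 mm high, 12 to 23 g, lying flat on the plate, free to slide. Origin: centre of its underside. The caps and the two vials start in five lanes about 48 mm apart along the plate's x (one thing in each lane, order changes), so each cap has a clear way along the plate's y to the tray.
- cap_b_center (a point): The middle of cap_b, 9 mm above its underside.
- cap_c: Loose ribbed orange screw cap of a culture flask: disc of 30 mm diameter, 18 mm high, 12 to 23 g, lying flat on the plate, free to slide. Origin: centre of its underside. The caps and the two vials start in five lanes about 48 mm apart along the plate's x (one thing in each lane, order changes), so each cap has a clear way along the plate's y to the tray.
- cap_c_center (a point): The middle of cap_c, 9 mm above its underside.
- vial_a: Closed glass vial with orange lid, 20 mm diameter, 38 mm high, about 30 g, standing loose on the plate among the caps; to be left alone. Origin: centre of its underside.
- vial_b: Closed glass vial with orange lid, 20 mm diameter, 38 mm high, about 30 g, standing loose on the plate among the caps; to be left alone. Origin: centre of its underside.
- flask: Clear flat culture flask with orange cap, lying loose on the bench to the robot's right, about 130 by 55 by 28 mm; bystander. Origin: centre of its underside.
- medium: Glass bottle, 70 mm diameter, 150 mm high, standing loose on the bench to the robot's left; bystander. Origin: centre of its underside.
- dishes: Stack of three culture dishes, 94 mm diameter, 45 mm high, loose on the bench to the robot's right; bystander. Origin: centre of its underside.
- jar: Amber jar with white lid, 60 mm diameter, 75 mm high, loose on the bench to the robot's left; bystander. Origin: centre of its underside.
Things that resemble listed ones, but are neither listed nor needed, are in the scene too. Leave any pink look-alike of the cap_c alone. Leave any blue look-alike of the cap_b alone.

How it is judged (in metres and radians):
At the end, for the whole second after the job is handed in: All three caps lie at rest inside the discard tray (middle of each within the tray's walls and less than 36 mm above the bench); vials, flask, bottle, dishes and jar still stand or lie as they did, within 20 mm of where they started and tilted less than 0.2 rad (x of cap_a_center in the frame of tray between -0.126 and 0.126 m and y of cap_a_center in the frame of tray between -0.046 and 0.046 m and height (world z) of each of cap_a_center, cap_b_center, cap_c_center below 0.036 m and linear speed of each of cap_a, cap_b, cap_c below 0.03 m/s and x of cap_b_center in the frame of tray between -0.126 and 0.126 m and y of cap_b_center in the frame of tray between -0.046 and 0.046 m and x of cap_c_center in the frame of tray between -0.126 and 0.126 m and y of cap_c_center in the frame of tray between -0.046 and 0.046 m and distance of each of vial_a, vial_b, flask, medium, dishes, jar from where it was at the start of the episode below 0.02 m and angle between each of vial_a, vial_b, flask, medium, dishes, jar's own z axis and vertical below 0.2 rad); the robot touches nothing.
It fails at once if a cap is lifted: its middle rises more than 16 mm above where it lay on the plate (height (world z) of any of cap_a_center, cap_b_center, cap_c_center above 0.065 m).
It fails at once if a cap is pinched: held between the fingers ((horizontal distance between the grasp point and cap_a_center below 0.01 m and distance between the grasp point and cap_a_center below 0.022 m and contact force between the fingers and cap_a above 1 N) or (horizontal distance between the grasp point and cap_b_center below 0.01 m and distance between the grasp point and cap_b_center below 0.022 m and contact force between the fingers and cap_b above 1 N) or (horizontal distance between the grasp point and cap_c_center below 0.01 m and distance between the grasp point and cap_c_center below 0.022 m and contact force between the fingers and cap_c above 1 N)).
It fails at once if a vial or another bystander is moved more than 20 mm or tipped over (distance of any of vial_a, vial_b, flask, medium, dishes, jar from where it was at the start of the episode above 0.02 m or angle between any of vial_a, vial_b, flask, medium, dishes, jar's own z axis and vertical above 0.5 rad).
It also fails if it takes over 48 s, if anything falls off the work surface, if the arm or the gripper's body presses on something with over 40 N, if the wrist force passes 120 N, or if a joint passes its speed limit or range.

## Working session

There is one attempt and no reset: what is moved stays moved. The work goes in short steps, each a Python script; the robot and the scene stay as the last script left them, time stands still between calls to the robot, and variables do not carry over. Pictures are saved under pics/ and viewed, about 8 in all and at most 12, crops included, and the job is handed in when it is done.

```bash
mkdir -p pics
python3 - <<'E'
from bench import arm, claw, vision, workorder, telemetry
import cv2
for n in ("scene","wrist"):
    p=telemetry.current_tcp_pos(),telemetry.current_orientation()
    im=vision.capture(n); cv2.imwrite(f"pics/{n}0.png",im[...,::-1]); print(n,vision.camera_model(n),p)
print(telemetry.current_time())
E
```

```text
scene {'fx': 470.40760233735415, 'fy': 470.40760233735415, 'cx': 251.712258400327, 'cy': 191.83669081968264, 'R': array([[-0.46458423,  0.88536673, -0.01694842],
       [ 0.5088041 ,  0.25122568, -0.82341001],
       [-0.72476195, -0.39116673, -0.56719371]]), 't': array([ 229.24118837, -194.82594959, 1561.71564856])} (array([5.99445782e+02, 7.54941699e-02, 2.25591770e+02]), array([ 7.07096997e-01,  7.07115965e-01, -5.95533458e-04, -7.02654216e-04]))
wrist {'fx': 323.2064989437944, 'fy': 323.2064989437944, 'cx': 255.84419407329528, 'cy': 192.99657550102089, 'T_tool_cam': array([[ 1.05386063e-03, -9.55283206e-01, -2.95690523e-01,
         8.28552741e+01],
       [ 9.99999383e-01,  9.02600553e-04,  6.48045230e-04,
         6.48597835e-02],
       [-3.52176295e-04, -2.95691024e-01,  9.55283568e-01,
        -1.57162331e+02],
       [ 0.00000000e+00,  0.00000000e+00,  0.00000000e+00,
         1.00000000e+00]])} (array([5.99477707e+02, 4.76873726e-02, 2.25636997e+02]), array([ 7.07114611e-01,  7.07098417e-01, -5.68676212e-04, -6.57395558e-04]))
0.1
```

View pics/scene0.png

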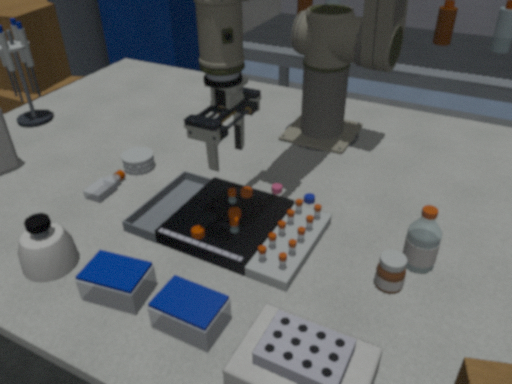

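View pics/wrist0.png

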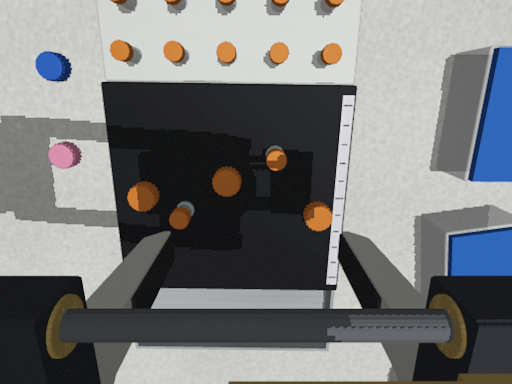

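The wrist picture has the tray at -y (image bottom) and the rack at +y. Caps are at about (143,196), (227,181) and (318,216), and vials at (180,217) and (276,160). The blue and pink look-alikes lie off the plate on the left. Next I localise everything in the same picture.

```bash
cat > h.py <<'E'
import numpy as np, cv2
from scipy.spatial.transform import Rotation as Rn
from bench import arm, claw, vision, workorder, telemetry
def ray(px,z,p,q):
    m=vision.camera_model("wrist"); T=m["T_tool_cam"]; W=Rn.from_quat(q).as_matrix()
    d=W@T[:3,:3]@np.array([(px[0]-m["cx"])/m["fx"],(px[1]-m["cy"])/m["fy"],1]); o=np.array(p)+W@T[:3,3]
    return (o+d*(z-o[2])/d[2])[:2]
E
python3 - <<'E'
from h import *
im=cv2.imread("pics/wrist0.png"); p=[599.48,.048,225.64]; q=[.7071146,.7070984,-.000569,-.000657]
h=cv2.cvtColor(im,cv2.COLOR_BGR2HSV)
m=cv2.inRange(h,(4,130,60),(22,255,255)); m[:85]=0; m[270:]=0
n,_,s,c=cv2.connectedComponentsWithStats(m)
for i in range(1,n):
    if s[i,4]>60: print(c[i].round(1),s[i],"z49",ray(c[i],49,p,q).round(1),"z75",ray(c[i],75,p,q).round(1))
for k,px in dict(tl=(103,83),tr=(355,87),br=(337,290),bl_est=(126,289)).items(): print(k,ray(px,40,p,q).round(1))
E
```

```text
[275.9 159.6] [266 149  21  22 379] z49 [620.5  16.3] z75 [618.9  21.5]
[226.4 181.2] [212 166  30  31 716] z49 [568.   -7.3] z75 [ 5.705e+02 -3.000e-01]
[142.7 196.1] [127 181  33  31 771] z49 [476.7 -24.1] z75 [486.3 -15.8]
[317.3 215.9] [303 201  29  31 705] z49 [667.4 -46.8] z75 [662.1 -36.7]
[179.5 217.9] [169 207  22  23 386] z49 [514.9 -49.5] z75 [521.6 -39.1]
tl [445.7  92.3]
tr [699.2  88.8]
br [ 698.9 -147.3]
bl_est [ 440.7 -146.4]
```

Run:
```python
from h import *
Q=[.70710678,.70710678,0,0]
claw.grasp()
print(telemetry.current_grip_width())
for i,(x,y) in enumerate([(667.4,-46.8),(568.5,-6.5),(476.7,-24.1)]):
    ys=y+38; sx=.012; X=lambda yy: x+sx*(yy-y)
    arm.movep([X(ys),ys,125],Q)
    st=arm.move_straight([X(ys),ys,53],Q,120,stop_force=10)
    print(i,"down",st,telemetry.current_tcp_pos().round(1))
    if st: arm.move_straight([X(ys),ys,125],Q); break
    st=arm.move_straight([X(-152),-152,53],Q,70,stop_force=15)
    print("push",st,telemetry.current_tcp_pos().round(1),telemetry.current_time())
    e=telemetry.current_tcp_pos(); arm.move_straight([e[0],e[1]+6,125],Q,150)
    if st: break
    if i==0:
        arm.movep([600,0,226],Q); cv2.imwrite("pics/w1.png",vision.capture("wrist")[...,::-1]); cv2.imwrite("pics/s1.png",vision.capture("scene")[...,::-1]); break
print(telemetry.current_time())
```

```text
0.7332829200855733
0 down False [668.5  -8.8  54.2]
push False [ 666.2 -151.6   53. ] 5.0583
6.575
```

View pics/w1.png

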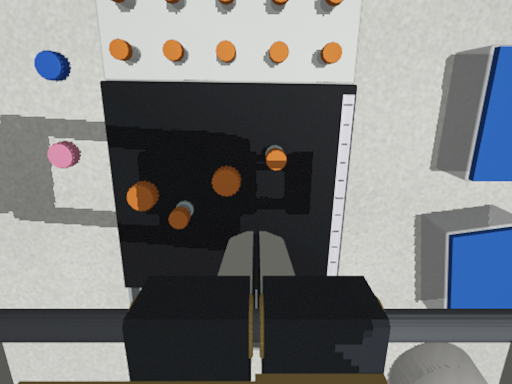

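The right-hand cap has left the plate. The other two caps (143,196 and 227,181) and the vials have not moved. I'll push those two the same way.

Run:
```python
from h import *
Q=[.70710678,.70710678,0,0]
for i,(x,y) in enumerate([(568.5,-6.5),(476.7,-24.1)]):
    ys=y+38; sx=.012; X=lambda yy: x+sx*(yy-y)
    arm.movep([X(ys),ys,125],Q)
    st=arm.move_straight([X(ys),ys,53],Q,120,stop_force=10)
    print(i,"down",st,telemetry.current_tcp_pos().round(1))
    if st: arm.move_straight([X(ys),ys,125],Q); break
    st=arm.move_straight([X(-152),-152,53],Q,70,stop_force=15)
    print("push",st,telemetry.current_tcp_pos().round(1),telemetry.current_time())
    e=telemetry.current_tcp_pos(); arm.move_straight([e[0],e[1]+6,125],Q,150)
    if st: break
arm.movep([560,-230,250],Q); print(telemetry.current_tcp_pos(),telemetry.current_orientation())
a=vision.capture("wrist"); b=vision.capture("scene")
b=cv2.resize(b[130:290,110:350],(768,512))
cv2.imwrite("pics/w2.png",a[...,::-1]);cv2.imwrite("pics/s2.png",b[...,::-1])
print(telemetry.current_time())
```

```text
0 down False [570.   31.3  54.1]
push False [ 566.7 -151.8   53. ] 10.6167
1 down False [477.8  13.5  53.5]
push False [ 475.2 -151.8   53. ] 15.275
[ 558.95384267 -229.34529376  247.44591662] [ 7.07192667e-01  7.07018312e-01 -5.01806026e-04 -1.84019622e-03]
16.7333
```

View pics/w2.png

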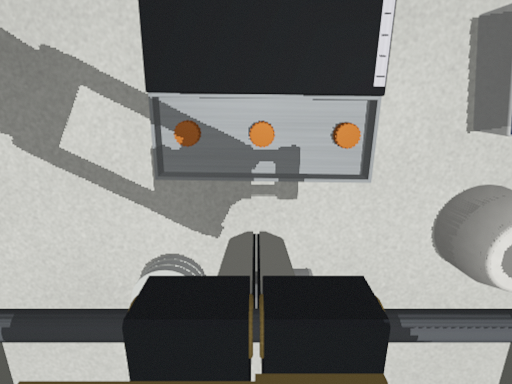

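View pics/s2.png

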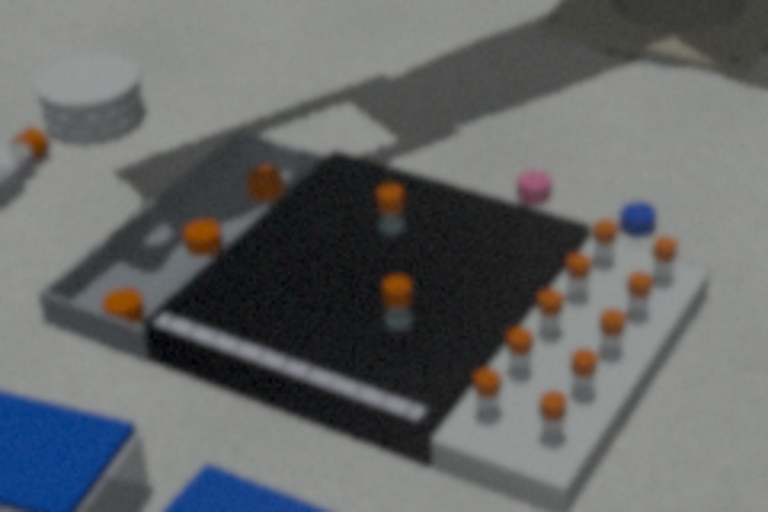

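All three caps lie flat on the tray floor (wrist pixels 187,133; 262,134; 347,135). Both vials are standing and the arm is clear, so I'm handing in.

```bash
python3 -c "
from h import *
print(telemetry.current_contact_force()); workorder.hand_in(); print(telemetry.current_time())"
```

```text
[0.41003377 1.03539801 0.36221583]
the job is handed in; nothing more can be done
the job is handed in; nothing more can be done
```

I pushed all three caps off the plate's -y edge into the discard tray, one at a time with closed fingers. The job is handed in; no verdict is reported.

- **Caps:** the last wrist and scene pictures show all three lying flat on the tray floor, away from the walls.
- **Vials and bystanders:** both vials stand upright where they were, by eye. The dish stack is standing and the part of the flask in view looks undisturbed. The bottle and jar were outside my final pictures; the arm worked only over the plate and tray, so I don't expect either to have moved. I did not measure any of these positions against the start.
- **Arm:** it was clear at about 247 mm height with roughly 1 N residual force. No descent or push hit its force stop. The clock read 16.7 s at the last picture, just before hand-in.

No check failed or disagreed.

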